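Release the last tin lid with a pin and complete the packed tin

TASK

Draw the release pin out of its wooden holder by the shaft and lay it on the bench, then take it by its handle and push it through the small hole in the front of the grey lid lifter to trip the hidden latch, so that the platform springs up with the last lid. Lay the pin on the bench again, and pack the lid flat into the free place in the round tin, so that all seven lids lie flat side by side. Leave the tape roll, the candle and the wick spool where they are.

Things in the scene. Friction and masses are not known exactly. Their poses are not given: they have to be found in the camera images.
- lifter: grey fixed box, 100 deep (x, front to back) x 124 wide (y, left) x 80 mm high, flat side feet to y = +-78; origin under its centre. A 72 mm round well in its top holds a spring platform, held down by a hidden latch, with one lid whose top is 24 mm below the rim, out of reach. Once tripped it rises within 0.5 s; the lid's underside then stands 6 mm above the box top, 86 mm above the bench
- hole (a point): mouth centre of the 14 mm release hole in a steel plate low at the left of the lifter's front: x -53, y 40, z 34 mm from the lifter's origin. It runs level along the lifter's x. The hidden latch face (16 wide, 22 high) is 45 mm behind the mouth, centred up to 1 mm lower; push it 8 mm (tip 53 mm deep) to trip, it stops at 14 mm (59 deep). 3 N at first, 5 to 7 N at the end; it springs back
- platform (a joint): rise of the lifter's spring platform, 0 latched down, 0.042 m fully up; it stays up
- latch (a joint): push of the hidden latch along the lifter's x, 0 at rest, trips at about 0.008, stops at 0.014 m
- holder: fixed wooden sleeve block, 84 (x) x 40 (y) x 44 mm high, with a tunnel 22 x 22 mm, floor 16 mm above the bench, open only at its +x end, which looks to the robot's right; origin at the centre of its underside. The release pin is stored in it handle first
- pin: release pin: square dark wood handle 18 x 18 x 50 mm, round steel shaft 8 mm thick, 75 mm long; 40 to 70 g. Origin under the handle's middle, x to the tip (shaft from x 25 to 100 mm), axis 9 mm up. Starts level in the holder, axis 25 mm above the bench, only the last 49 mm of shaft out; the handle is clear after a 76 mm pull. Held by that end it cannot reach the latch: retake it by the handle
- pin_mid (a point): centre of the pin's handle, on its axis
- pin_tip (a point): tip of the pin
- tin: fixed shallow open round tin, 207 mm outside, 201 mm inside, rim 14 mm high, floor 3 mm thick; origin at the centre of its underside. Six tin lids lie flat in it, one in the middle and five round it in a honeycomb with 3 mm gaps, tops 15 mm above the bench; the sixth outer place is free
- free_place (a point): centre of the free place in the tin, at floor height (3 mm above the bench), 65 mm from the tin's centre; the place is about 68 mm wide, the neighbours are loose and can be nudged aside a little
- lid_6: pressed white tin lid, 62 mm across, 12 mm thick; origin at the centre of its underside, z up. This one lies in the lifter's well
- tape_roll: roll of tape, 66 mm across, 19 mm high, lying flat on the bench; bystander; origin under its centre
- candle_5: short candle in a glass, 58 mm across, 50 mm high; bystander; origin under its centre
- wick_spool: spool of wick, 60 mm across, 50 mm high; bystander; origin under its centre
- lid_0: pressed white tin lid, 62 mm across, 12 mm thick; origin at the centre of its underside, z up. It lies in the middle of the tin
- lid_1: pressed white tin lid, 62 mm across, 12 mm thick; origin at the centre of its underside, z up. It lies in the outer ring of the tin
- lid_2: pressed white tin lid, 62 mm across, 12 mm thick; origin at the centre of its underside, z up. It lies in the outer ring of the tin
- lid_3: pressed white tin lid, 62 mm across, 12 mm thick; origin at the centre of its underside, z up. It lies in the outer ring of the tin
- lid_4: pressed white tin lid, 62 mm across, 12 mm thick; origin at the centre of its underside, z up. It lies in the outer ring of the tin
- lid_5: pressed white tin lid, 62 mm across, 12 mm thick; origin at the centre of its underside, z up. It lies in the outer ring of the tin
Not all that is in view belongs to the job. What is shaped like the lid_3 but blue or yellow is not meant. Leave any orange or yellow look-alike of the lid_0 alone.

How it is judged (in metres and radians):
On the way, in this order (a step that is already met when the one before it is completed fails the run):
1. the pin has been drawn out of its holder and lies on the bench, let go (height (world z) of pin_mid below 0.014 m and linear speed of pin below 0.03 m/s and contact force between pin and the fingers below 0.2 N and horizontal distance between pin and holder above 0.07 m), for 0.2 s.
2. the held pin reaches through the hole and has tripped the latch: the platform rises while the pin's tip is inside the box (value of joint platform above 0.015 m and x of pin_tip in the frame of lifter between -0.03 and 0.03 m and contact force between pin and the fingers above 0.5 N).
At the end, for the whole second after the job is handed in: All seven lids lie flat on the floor of the tin (undersides within 3 mm of the floor, tilt under 0.1 rad, centres within 74 mm of the tin's centre), the lid from the lifter at rest; the platform is up; the pin lies on the bench (handle axis lower than 14 mm), at rest and let go (horizontal distance between each of lid_0, lid_1, lid_2, lid_3, lid_4, lid_5, lid_6 and tin below 0.074 m and z of lid_0 in the frame of tin between 0.0005 and 0.006 m and angle between each of lid_0, lid_1, lid_2, lid_3, lid_4, lid_5, lid_6's own z axis and vertical below 0.1 rad and z of lid_1 in the frame of tin between 0.0005 and 0.006 m and z of lid_2 in the frame of tin between 0.0005 and 0.006 m and z of lid_3 in the frame of tin between 0.0005 and 0.006 m and z of lid_4 in the frame of tin between 0.0005 and 0.006 m and z of lid_5 in the frame of tin between 0.0005 and 0.006 m and z of lid_6 in the frame of tin between 0.0005 and 0.006 m and linear speed of lid_6 below 0.02 m/s and height (world z) of pin_mid below 0.014 m and linear speed of pin below 0.03 m/s and contact force between pin and the fingers below 0.2 N and value of joint platform above 0.035 m); the robot touches nothing.
It fails at once if the tape roll, the candle or the wick spool is moved more than 25 mm (distance of any of tape_roll, candle_5, wick_spool from where it was at the start of the episode above 0.025 m).
It also fails if it takes over 72 s, if anything falls off the work surface, if the arm or the gripper's body presses on something with over 40 N, if the wrist force passes 120 N, or if a joint passes its speed limit or range.

ROBOT

A 6-joint arm with a two-finger parallel gripper is mounted at the origin on a cart in front of the work surface, level with it; the furniture and walls round the work are solid. World frame = base frame: x ahead of the robot, y to its left, z up, the work surface at z = 0. Lengths are in mm, angles in rad, forces in N, time in s.
With the tool pointing down it reaches from about 300 to 775 mm from the base axis. Payload 14.6 kg.
Tool frame: the origin (TCP) lies midway between the tips of the shut fingers; the grasp point (between the pads) lies grasp_offset behind it (grasp_offset is the distance from the TCP to the grasp point, in mm); z points along the fingers, y is the line along which they close (so a half turn about z gives the same grasp; the last joint's range is limited). The gripper opens to 94 mm and grips with 3 to 60 N. Pads are 16 mm wide; open, the fingers measure 119 mm over their backs; the gripper's body (75 mm by 177 mm) begins 78 mm behind the grasp point.
Start: joints at [-1.308, 0.3, 1.521, -0, 1.321, -0.067], TCP at [178.112, -520.351, 205.446] pointing down, gripper open.
Joint ranges: [-3.03, 3.03], [-0.79, 2.21], [0.23, 2.52], [-1.04, 4.18], [0, 3.07], [-2.55, 2.55]. Speed limits (rad/s): [2.22, 2.22, 2.57, 3.14, 3.14, 3.14].

INTERFACE

Orientations are given as [roll, pitch, yaw] about the fixed x, y, z axes, in that order (R = Rz(yaw) Ry(pitch) Rx(roll)).
In Python, from cell import * gives the robot as it stands. The module is installed in compiled form; this text tells all that it offers.
- The arm moves only by the shell command python3 -m jog 'ROWS' [FORCE]. ROWS is JSON, a list of rows, each a list of 3 entries, a list of its own where there are three numbers: the finger opening in mm, from 0 to 94, then the shift along the tool's x, y, z in units of 50 mm (1.0 is 50 mm), then the turn about the tool's z in units of 180 degrees (1.0 is 180 degrees). In form: [[fingers, [dx, dy, dz], twist], ...]. A call has 1 to 20 rows; each row shifts and turns the commanded pose from where the row before left it, along the tool's axes as they then stand; what a row does not reach is not made up. A row lasts 1/10 s, in which the tool goes at most 50 mm and 8.59 degrees, less where a joint would pass 70% of its speed; a pose out of reach is approached as far as the arm can. A call with a number of a shift or a turn outside -1 to 1 is refused whole. A call with a gripper value outside its range is refused whole. The fingers move at their own pace and stop on an object; FORCE is the grip in N (left out, the last holds). Time passes only in rows, so rows that do not move let the fingers close. It gives the time, the measured TCP pose, the force, the opening and the grip force at its end, in the units of the state.
- read_state(): the state, without advancing time (a new reading comes with each control period).
- camera(name): name is "side" or "top"; returns the picture (400x640x3 uint8, red, green, blue); there is no depth.
- calibration(name): a dict with "mtx" (3x3 intrinsics, pixels), "distortion" ([k1, k2, p1, p2, k3] as OpenCV has them; the pictures are not rectified), "cam_to_world" (4x4, takes a point from camera to world coordinates). Camera axes: x right, y down, z forward; pixel columns grow to the right and rows downward; lengths in mm; the calibration is good to about 2 mm. A picture is of the moment at which its call begins. calibration takes no time and is no camera call.
- sign_off(): hands the job in; it is judged then, once.
Trained networks look in the newest picture that a camera, given by its name, has taken for a name from the list of things; names that differ only in an ending like _2 or _b are one class to them, and where a whole thing is asked for, a point or a joint stands for the part that bears it (a point fixed in the world has none). Each returns a list of dicts, best first, with "conf" (0 to 1); they miss things now and then, are a little off and sometimes report something else, mostly with a low value. They report only what shows in the picture. A call takes as long as a camera call. They do not tell look-alikes from the thing itself.
- regions_of(camera, query): "pixels" (400x640 bool, what is visible of it) and "rect" ([centre column, centre row, width, height] in pixels, round what is visible of it).
The state is a dict: "clock": time; "joints": joint angles; "qd": joint speeds; "effort": joint torques, N m; "eef_pos": TCP position; "eef_rot": TCP orientation; "wrist_force": force on the tool from outside, world axes, zero at the start; "moment": the same for the moment, N m; "finger_gap": finger opening in mm; "finger_force": force on a finger pad.
Only numpy, scipy, OpenCV 4.12 (cv2) and the standard library are available. Lean on these libraries where they do the work, as an engineer would, in place of code of your own. Each camera call takes 0.05 s, during which the arm holds its last target. There are 200 camera calls.

## Working session

There is one attempt and no reset: what is moved stays moved. The work goes in short steps, Python scripts to look and compute and a shell command to move; the robot and the scene stay as the last step left them, time stands still between calls to the robot, and variables do not carry over. Pictures are saved under pics/ and viewed, at most 10 in all, crops included, and the job is handed in when it is done.

```bash
mkdir -p pics
cat > h.py <<'E'
from cell import *
import numpy as np, cv2
def ray(cam,uv):
    c=calibration(cam);K=np.array(c["mtx"],float);d=np.array(c["distortion"],float);T=np.array(c["cam_to_world"],float)
    p=cv2.undistortPoints(np.array(uv,float).reshape(-1,1,2),K,d).reshape(-1,2)
    r=np.c_[p,np.ones(len(p))]@T[:3,:3].T
    return T[:3,3],r
def toz(cam,uv,z):
    o,r=ray(cam,uv); return o+r*((z-o[2])/r[:,2])[:,None]
def proj(cam,P):
    c=calibration(cam);K=np.array(c["mtx"],float);d=np.array(c["distortion"],float);T=np.linalg.inv(np.array(c["cam_to_world"],float))
    return cv2.projectPoints(np.array(P,float).reshape(-1,1,3),cv2.Rodrigues(T[:3,:3])[0],T[:3,3],K,d)[0].reshape(-1,2)
def snap(cam,name=None):
    im=camera(cam)
    if name: cv2.imwrite("pics/"+name,im[:,:,::-1])
    return im
E
python3 - <<'E'
from h import *
for c in("top","side"):
    snap(c,c+"0.png"); print(c,np.round(np.array(calibration(c)["cam_to_world"]),2).tolist())
    for n in("lifter","holder","pin","tin","lid_0","tape_roll","candle_5","wick_spool"):
        for r in regions_of(c,n)[:9]:
            print(n,round(r["conf"],2),np.round(r["rect"],1), np.round(toz(c,[r["rect"][:2]],0)[0]))
print(read_state())
E
```

```text
top [[-0.02, -0.99, 0.1, 395.85], [-1.0, 0.02, 0.01, -49.3], [-0.01, -0.1, -0.99, 1326.24], [0.0, 0.0, 0.0, 1.0]]
holder 0.92 [186.2 222.6  30.3  18.9] [480. 421.   0.]
holder 0.62 [290.8 172.1  50.5  35.9] [642.  70.   0.]
tin 0.86 [404.6 221.9  62.1  58.1] [ 465. -306.    0.]
lid_0 0.78 [314.4 209.8  10.7  17. ] [513.  -8.   0.]
lid_0 0.74 [392.4 206.4  18.1  15.9] [ 518. -268.    0.]
lid_0 0.72 [406.6 219.1  18.   17.8] [ 474. -313.    0.]
lid_0 0.7 [419.1 236.6  19.4  22.4] [ 416. -352.    0.]
lid_0 0.7 [424.2 214.1  20.4  19.9] [ 490. -373.    0.]
lid_0 0.67 [290.3 171.   20.4  18.6] [646.  71.   0.]
lid_0 0.64 [462.4 233.3  22.4  20.3] [ 423. -496.    0.]
lid_0 0.63 [476.9 200.6  18.8  20.2] [ 531. -550.    0.]
lid_0 0.61 [408.2 201.4  15.7  19.4] [ 533. -321.    0.]
candle_5 0.51 [350.4 172.4  16.5  17.3] [ 636. -131.    0.]
wick_spool 0.69 [228.6 157.   22.4  22.6] [699. 280.   0.]
wick_spool 0.35 [291.5 171.1  18.6  17.9] [645.  67.   0.]
side [[0.96, -0.17, 0.25, 120.2], [-0.3, -0.55, 0.78, -1317.15], [0.0, -0.82, -0.57, 973.01], [0.0, 0.0, 0.0, 1.0]]
lifter 0.85 [345.2 185
[... 987 characters left out ...]
 502. -357.    0.]
{'clock': 0.9, 'joints': array([-1.30757303e+00,  2.99860816e-01,  1.52098223e+00,  1.43878087e-05,
        1.32070513e+00, -6.65637707e-02]), 'qd': array([ 0.0010086 ,  0.00157419,  0.00161944, -0.00068548, -0.00136137,
       -0.00158853]), 'effort': array([ 6.60119676e-04, -5.31655633e+01, -3.52907431e+01,  7.08350237e-02,
        2.13754841e-02, -2.43513045e-05]), 'eef_pos': array([ 178.13178065, -520.35174802,  205.47461078]), 'eef_rot': array([ 3.14154735e+00, -1.09509924e-05,  3.29783507e-01]), 'wrist_force': array([ 0.71029251, -0.23614322, -0.75406242]), 'moment': array([ 0.03416474,  0.01269584, -0.03251567]), 'finger_force': 0.0, 'finger_gap': 93.86973943418103}
```

View pics/top0.png

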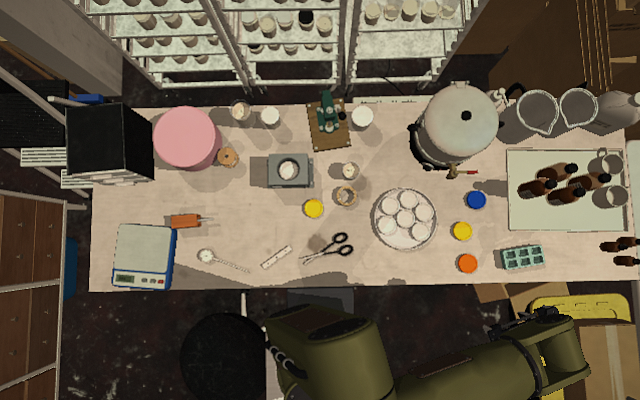

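View pics/side0.png

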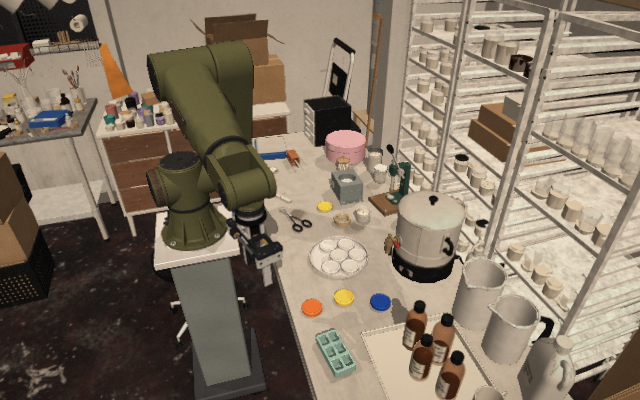

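The top view shows the holder at (186,222) with the pin out to the right, the lifter at (290,172), the tin at (404,219) with its free place toward the lower right, the tape at (345,196), the candle at (350,172) and the spool at (228,157). Next I enlarge these areas.

Run:
```python
from h import *
im=cv2.imread("pics/top0.png"); sd=cv2.imread("pics/side0.png")
def crop(i,x,y,w,h): return cv2.resize(i[y:y+h,x:x+w],(400,300),interpolation=cv2.INTER_CUBIC)
a=np.hstack([crop(im,163,200,64,48),crop(im,260,145,64,48)])
b=np.hstack([crop(im,364,181,80,60),crop(sd,270,140,100,75)])
cv2.imwrite("pics/crop1.png",np.vstack([a,b]))
# masks
for n in("lifter","holder","pin","tin"):
    for c in("top",):
        camera(c)
        for r in regions_of(c,n)[:1]:
            ys,xs=np.nonzero(r["pixels"]); print(n,r["conf"],cv2.minAreaRect(np.c_[xs,ys].astype(np.float32)))
```

```text
lifter 0.94 ((290.5, 171.0), (34.0, 45.0), 90.0)
holder 0.58 ((186.05445861816406, 221.0445556640625), (14.030025482177734, 29.55260467529297), 84.2894058227539)
tin 0.82 ((405.5, 219.0), (62.0, 63.0), 90.0)
```

View pics/crop1.png

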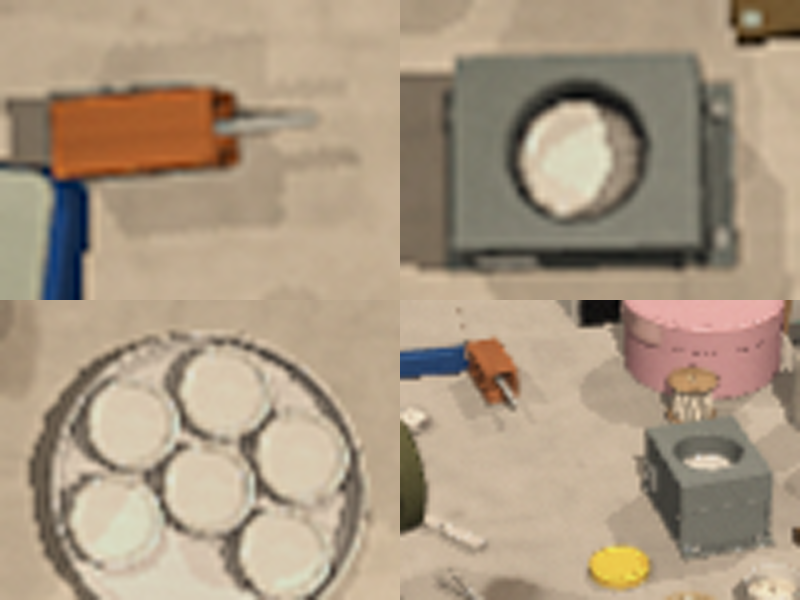

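The crops show the holder's top face (crop corners about (51,97), (213,90), (215,168), (53,178)) and the shaft running out to a tip at (318,118). The lifter's top is square to the image. The tin's free place is at the bottom of its crop, opposite the lid at (222,90). I turn these into world positions.

Run:
```python
from h import *
import cell; print([ (k,getattr(cell,k)) for k in dir(cell) if 'off' in k.lower()])
f=lambda pts,o,s:[(o[0]+(x+.5)/s-.5,o[1]+(y+.5)/s-.5) for x,y in pts]
R=lambda a:np.round(a,1).tolist()
h=toz("top",f([(51,97),(213,90),(215,168),(53,178)],(163,200),6.25),44);print("holder",R(h),R(h.mean(0)))
p=toz("top",f([(318,118),(217,126)],(163,200),6.25),25);print("pin",R(p),"yaw",np.arctan2(*(p[0]-p[1])[[1,0]]))
l=toz("top",f([(55,55),(297,55),(300,248),(53,248)],(260,145),6.25),80);print("lifter",R(l),R(l.mean(0)))
d=toz("top",f([(132,125),(222,90),(302,158),(206,186),(115,220),(283,258)],(364,181),5),15);print("lids",R(d)); 
print("free", R(2*d[3]-d[1]),R(d[0]+d[2]-d[3]), "centre from lids", R((d.sum(0)-d[3]-d[1])/4))
# side check
m=regions_of("side","lifter")if 0 else None
print("side: tip",R(proj("side",p[0])),"lifter corners",R(proj("side",l)),"crop",R((proj("side",l)-[270,140])*4+[400,300]))
print("tipcrop",R((proj("side",p)-[270,140])*4+[400,300]))
```

```text
[('grasp_offset', 18.8), ('sign_off', <function connect.<locals>.done at 0x7f8cb71df920>)]
holder [[502.2, 455.9, 44.0], [503.9, 372.0, 44.0], [463.5, 370.5, 44.0], [460.2, 454.2, 44.0]] [482.4, 413.2, 44.0]
pin [[489.5, 322.9, 25.0], [486.5, 375.9, 25.0]] yaw -1.5145338457513338
lifter [[689.4, 133.1, 80.0], [686.4, 9.6, 80.0], [587.0, 9.9, 80.0], [589.9, 134.9, 80.0]] [638.2, 71.9, 80.0]
lids [[519.4, -257.8, 15.0], [541.2, -318.1, 15.0], [495.0, -368.6, 15.0], [477.9, -304.8, 15.0], [457.0, -244.2, 15.0], [429.6, -353.1, 15.0]]
free [414.7, -291.5, 15.0] [536.4, -321.6, 15.0] centre from lids [475.2, -305.9, 15.0]
side: tip [[298.4, 165.4]] lifter corners [[353.0, 168.4], [362.6, 182.9], [339.7, 186.6], [331.1, 171.6]] crop [[731.8, 413.7], [770.4, 471.5], [678.9, 486.3], [644.4, 426.2]]
tipcrop [[513.5, 401.6], [500.5, 381.0]]
```

```bash
python3 -m jog '[[94,[0,0,0],-0.0451],[94,[0,0,0],-0.0451],[94,[0,0,0],-0.0451],[94,[0,0,0],-0.0451],[94,[0,0,0],-0.0451],[94,[0,0,0],-0.0451],[94,[0,0,0],-0.0451],[94,[0,0,0],-0.0451],[94,[0,0,0],-0.0451],[70,[0.5,0.2,0],0],[50,[0.853,0.34,0],0],[40,[0.853,0.34,0],0],[40,[0.853,0.34,0],0],[40,[0.853,0.34,0],0],[40,[0.853,0.34,0],0],[40,[0.853,0.34,0],0],[40,[0.853,0.34,0],0],[40,[0.853,0.34,0],0],[40,[0.853,0.34,0],0]]'
python3 -m jog '[[40,[0.853,0.34,0],0],[40,[0.853,0.34,0],0],[40,[0.853,0.34,0],0],[40,[0.853,0.34,0],0],[40,[0.853,0.34,0],0],[40,[0.853,0.34,0],0],[40,[0.853,0.34,0],0],[40,[0.853,0.34,0],0],[40,[0.853,0.34,0],0],[40,[0.5,0.2,0],0],[40,[0.2,0.1,0],0],[40,[0,0,0],0]]'
```

```text
clock: 3.2
eef_pos: [327.2, -104.4, 205.8]
eef_rot: [3.141, 0.0, 1.605]
wrist_force: [1.8, -1.7, 0.3]
finger_gap: 40.0
finger_force: 0.0
clock: 4.4
eef_pos: [480.6, 318.6, 204.9]
eef_rot: [-3.141, 0.0, 1.606]
wrist_force: [-0.3, -0.1, -0.9]
finger_gap: 39.5
finger_force: 0.0
```

```bash
python3 -m jog '[[40,[0.26,0.083,0.6],0],[40,[0.26,0.083,0.8],0],[40,[0,0,0.8],0],[40,[0,0,0.8],0],[40,[0,0,0.5],0],[40,[0,0,0.24],0],[40,[0,0,0],0],[0,[0,0,0],0],[0,[0,0,0],0],[0,[0,0,0],0],[0,[0,0,0],0],[0,[0,0,0],0]]' 15
```

```text
clock: 5.6
eef_pos: [488.2, 344.5, 18.8]
eef_rot: [3.141, -0.0, 1.605]
wrist_force: [-0.0, -0.1, 1.4]
finger_gap: 7.4
finger_force: 15.0
```

```bash
python3 -m jog '[[0,[-0.2,0,0],0],[0,[-0.3,0,0],0],[0,[-0.4,0,0],0],[0,[-0.4,0,0],0],[0,[-0.4,0,0],0],[0,[-0.4,0,0],0],[0,[-0.2,0,0],0],[0,[0,0,0],0]]'
python3 - <<'E'
from h import *
snap("top","t1.png");snap("side","s1.png");s=read_state();print(s["wrist_force"],s["finger_gap"])
f=lambda i,x,y:cv2.resize(i[y:y+60,x:x+80],(400,300),interpolation=cv2.INTER_CUBIC)
u=proj("side",[488,260,30])[0].astype(int); v=proj("top",[488,260,30])[0].astype(int);print(u-[40,30],v-[40,30])
cv2.imwrite("pics/c2.png",np.hstack([f(cv2.imread("pics/t1.png"),*(v-[40,30])),f(cv2.imread("pics/s1.png"),*(u-[40,30]))]))
E
```

```text
clock: 6.4
eef_pos: [492.0, 228.0, 18.5]
eef_rot: [-3.141, 0.0, 1.603]
wrist_force: [-0.3, 0.8, 0.1]
finger_gap: 6.9
finger_force: 15.0
[ 0.14189815  0.0761236  -0.98509396] 7.1858947827502115
[261 141] [192 188]
```

View pics/c2.png

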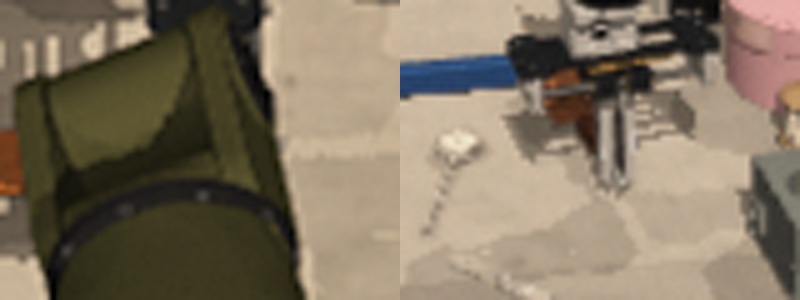

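The arm hides the pin in the top view. In the side view the fingers, at (612,150) in the crop, are well clear of the holder, with the gap still at the shaft width. I lay it down.

```bash
python3 -m jog '[[0,[0,0,0.1],0],[0,[0,0,0.15],0],[0,[0,0,0.07],0],[0,[0,0,0],0],[40,[0,0,0],0],[40,[0,0,0],0],[40,[0,0,-0.3],0],[40,[0,0,-0.8],0],[40,[-0.5,0,-0.8],0],[40,[-0.8,-0.3,-0.5],0],[40,[-0.8,-0.5,0],0],[40,[-0.8,-0.5,0],0],[40,[0,0,0],0]]'
python3 - <<'E'
from h import *
for c,z in(("top",9),("side",9)):
    i=snap(c,c[0]+"2.png")
    for q in("pin","pin_mid","pin_tip"):
        for r in regions_of(c,q)[:3]:print(c,q,round(r["conf"],2),np.round(r["rect"],1),np.round(toz(c,[r["rect"][:2]],z)[0],1))
f=lambda i,x,y:cv2.resize(i[y:y+48,x:x+64],(400,300),interpolation=cv2.INTER_CUBIC)
u=proj("side",[490,260,9])[0].astype(int); v=proj("top",[490,260,9])[0].astype(int);print(u-[32,24],v-[32,24])
cv2.imwrite("pics/c3.png",np.hstack([f(cv2.imread("pics/t2.png"),*(v-[32,24])),f(cv2.imread("pics/s2.png"),*(u-[32,24]))]))
E
```

```text
clock: 7.8
eef_pos: [430.1, 79.4, 123.7]
eef_rot: [3.141, 0.0, 1.602]
wrist_force: [-0.4, 0.3, -0.0]
finger_gap: 39.8
finger_force: 0.0
top pin 0.45 [230.2 220.9  30.7   7.1] [481.2 271.9   9. ]
top pin_mid 0.72 [220.1 222.8  13.8   5.7] [475.7 305.4   9. ]
top pin_mid 0.3 [404.8 220.4  62.7  59.9] [ 469.7 -305.6    9. ]
top pin_tip 0.57 [230.4 219.3  35.2   6.6] [486.5 271.2   9. ]
side pin_mid 0.61 [300.1 169.7   7.3   9.4] [493.6 308.7   9. ]
side pin_tip 0.53 [298.6 172.6   4.7   6.4] [480.5 284.8   9. ]
[269 150] [201 194]
```

View pics/c3.png

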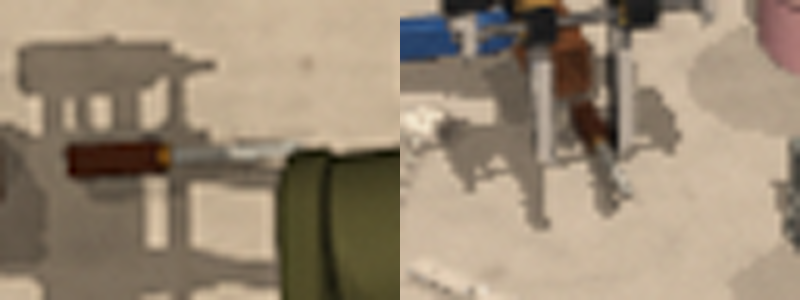

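The top crop shows the pin lying flat: handle centre at (117,159), shaft running to about (285,151), free of the fingers.

Run:
```python
from h import *
f=lambda pts,o,s:[(o[0]+(x+.5)/s-.5,o[1]+(y+.5)/s-.5) for x,y in pts]
m=toz("top",f([(117,159.5),(67,161),(167,156)],(201,194),6.25),16);t=toz("top",f([(285,151.5)],(201,194),6.25),10)
print(m,t); d=t[0]-m[0]; print(np.arctan2(d[1],d[0])+np.pi)
```

```text
[[487.55151624 306.20713735  16.        ]
 [487.36413364 332.63293123  16.        ]
 [488.79616621 279.78750558  16.        ]] [[490.17633943 218.65765705  10.        ]]
1.6007683741158718
```

```bash
python3 -m jog '[[45,[0.5,0.1,0],0],[45,[0.8,0.24,0],0],[45,[0.8,0.24,0],0],[45,[0.8,0.24,0],0],[45,[0.8,0.24,0],0],[45,[0.8,0.24,0],0],[45,[0,0,0.6],0],[45,[0,0,0.8],0],[45,[0,0,0.7],0],[45,[0,0,0.32],0],[45,[0,0,0],0],[0,[0,0,0],0],[0,[0,0,0],0],[0,[0,0,0],0],[0,[0,0,0],0],[0,[0,0,0],0]]' 40
```

```text
clock: 9.8
eef_pos: [489.4, 309.6, 1.7]
eef_rot: [3.141, -0.0, 1.605]
wrist_force: [-0.9, -0.4, 2.6]
finger_gap: 17.5
finger_force: 40.0
```

```bash
python3 -m jog '[[0,[0,0,-0.5],0],[0,[0,0,-1.0],0],[0,[0,0,0],-0.044],[0,[0,0,0],-0.044],[0,[0,0,0],-0.044],[0,[0,0,0],-0.044],[0,[0,0,0],-0.044],[0,[0,0,0],-0.044],[0,[0,0,0],-0.044],[0,[0,0,0],-0.044],[0,[0,0,0],-0.044],[0,[0,0,0],-0.044],[0,[0,0,0],-0.044],[0,[0.12,-0.5,0],0],[0,[0.12,-0.7,0],0],[0,[0.12,-0.7,0],0],[0,[0.12,-0.7,0],0],[0,[0.12,-0.7,0.3],0],[0,[0.12,-0.6,0.6],0],[0,[0,0,0.1],0]]'
python3 -m jog '[[0,[0,0,0],0],[0,[0,0,0],0]]'
python3 - <<'E'
from h import *
for c in("top","side"):snap(c,c[0]+"3.png")
f=lambda i,x,y:cv2.resize(i[y:y+48,x:x+64],(400,300),interpolation=cv2.INTER_CUBIC)
u=proj("side",[560,100,30])[0].astype(int); v=proj("top",[560,100,30])[0].astype(int);print(u-[32,24],v-[32,24])
for P in([585.8,112.7,34],[553,112.7,34]):
  for c,o in(("top",v),("side",u)): print(c,(proj(c,P)[0]-o+[32,24])*6.25)
cv2.imwrite("pics/c4.png",np.hstack([f(cv2.imread("pics/t3.png"),*(v-[32,24])),f(cv2.imread("pics/s3.png"),*(u-[32,24]))]))
E
```

```text
clock: 11.8
eef_pos: [448.0, 112.4, 24.2]
eef_rot: [-3.141, -0.004, 3.123]
wrist_force: [0.5, 0.2, -0.8]
finger_gap: 17.7
finger_force: 40.0
clock: 12.0
eef_pos: [450.8, 115.8, 27.2]
eef_rot: [3.141, 0.001, 3.126]
wrist_force: [0.2, 0.9, -0.0]
finger_gap: 17.5
finger_force: 40.0
[294 162] [249 171]
top [174.55656034 102.87136252]
side [235.27181392 133.70422137]
top [175.18125951 164.99106255]
side [189.87105194 141.01774185]
```

View pics/c4.png

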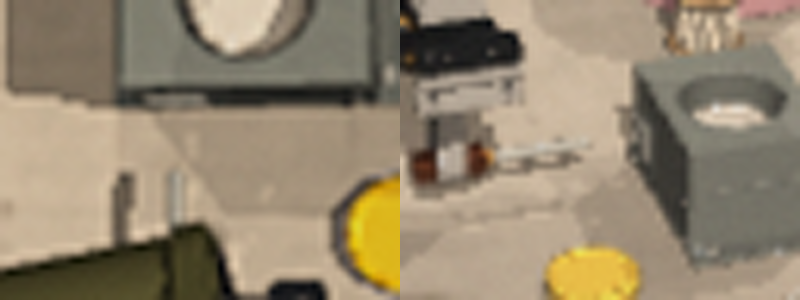

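The top crop shows the tip at (176,170), in line with the steel plate (148 to 205) at row 100. In the side crop the shaft points at the plate near (643,141), within the resolution. I go in gently and watch the force.

```bash
python3 -m jog '[[0,[-0.2,0,0.016],0],[0,[-0.2,0,0],0],[0,[-0.15,0,0],0],[0,[-0.1,0,0],0],[0,[-0.08,0,0],0],[0,[-0.06,0,0],0],[0,[-0.06,0,0],0],[0,[0,0,0],0]]'
```

```text
clock: 12.9
eef_pos: [492.8, 114.4, 25.7]
eef_rot: [-3.142, 0.0, 3.125]
wrist_force: [0.1, 0.1, -1.6]
finger_gap: 17.6
finger_force: 40.0
```

```bash
python3 -m jog '[[0,[-0.1,0,0],0],[0,[-0.1,0,0],0],[0,[-0.1,0,0],0],[0,[-0.1,0,0],0],[0,[0,0,0],0]]'
```

```text
clock: 13.4
eef_pos: [513.2, 114.0, 25.6]
eef_rot: [3.142, 0.0, 3.125]
wrist_force: [-1.0, -0.3, -0.8]
finger_gap: 17.9
finger_force: 40.0
```

```bash
python3 -m jog '[[0,[-0.15,0,0],0],[0,[-0.15,0,0],0],[0,[-0.08,0,0],0],[0,[0,0,0],0]]'; python3 -m jog '[[0,[-0.04,0,0],0],[0,[-0.04,0,0],0],[0,[0,0,0],0]]';python3 -m jog '[[0,[-0.03,0,0],0],[0,[-0.03,0,0],0],[0,[0,0,0],0]]'
```

```text
clock: 13.8
eef_pos: [531.8, 113.7, 25.4]
eef_rot: [-3.142, -0.001, 3.125]
wrist_force: [-1.0, -0.7, -0.1]
finger_gap: 17.9
finger_force: 40.0
clock: 14.1
eef_pos: [535.0, 113.7, 25.3]
eef_rot: [-3.141, -0.002, 3.126]
wrist_force: [-3.9, -0.3, -0.7]
finger_gap: 17.3
finger_force: 40.0
clock: 14.4
eef_pos: [537.9, 113.7, 25.3]
eef_rot: [-3.141, -0.002, 3.126]
wrist_force: [-5.2, -0.4, -0.2]
finger_gap: 17.6
finger_force: 40.0
```

```bash
python3 -m jog '[[0,[-0.04,0,0],0],[0,[-0.03,0,0],0],[0,[0,0,0],0]]';python3 -m jog '[[0,[-0.02,0,0],0],[0,[-0.02,0,0],0],[0,[0,0,0],0],[0,[0,0,0],0],[0,[0,0,0],0]]'
python3 - <<'E'
from h import *
for c in("top",):
    snap(c,c[0]+"4.png")
    im=cv2.imread("pics/t4.png"); cv2.imwrite("pics/c5.png",cv2.resize(im[145:193,260:324],(400,300)))
E
```

```text
clock: 14.7
eef_pos: [541.4, 113.6, 25.3]
eef_rot: [-3.141, -0.002, 3.126]
wrist_force: [-6.1, -0.4, 1.0]
finger_gap: 17.5
finger_force: 40.0
clock: 15.2
eef_pos: [543.2, 113.6, 25.3]
eef_rot: [-3.141, -0.002, 3.126]
wrist_force: [-6.6, 0.1, -0.3]
finger_gap: 17.7
finger_force: 40.0
```

View pics/c5.png

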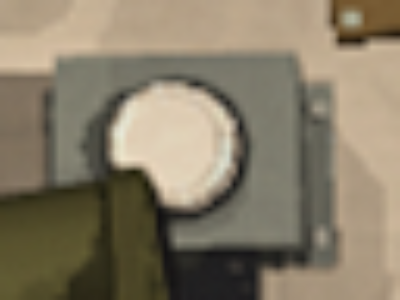

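The crop shows the lid raised out of the well, its disc larger at (170,145). I withdraw the pin and lay it down.

```bash
python3 -m jog '[[0,[0.2,0,0],0],[0,[0.4,0,0],0],[0,[0.4,0,0],0],[0,[0.4,0,0],0],[0,[0.4,0,0],0],[0,[0.1,0,0],0],[0,[0,0,0.2],0],[0,[0,0,0.2],0],[0,[0,0,0.06],0],[0,[0,0,0],0],[40,[0,0,0],0],[40,[0,0,0],0],[40,[0,0,-0.3],0],[40,[0,0,-0.8],0],[60,[0,0,-0.8],0],[94,[0,0,-0.8],0],[94,[0.8,-0.5,-0.6],0],[94,[0.8,-0.5,0],0],[94,[0.5,-0.5,0],0],[94,[0,0,0],0]]'
python3 - <<'E'
from h import *
for c in("top","side"):
    snap(c,c[0]+"5.png")
    for q in("lid_6","pin_mid"):
        for r in regions_of(c,q)[:9]:print(c,q,round(r["conf"],2),np.round(r["rect"],1),np.round(toz(c,[r["rect"][:2]],98 if q=="lid_6" else 9)[0],1))
f=lambda i,x,y:cv2.resize(i[y:y+60,x:x+80],(400,300),interpolation=cv2.INTER_CUBIC)
u=proj("side",[600,90,60])[0].astype(int); v=proj("top",[580,90,60])[0].astype(int);print(u-[40,30],v-[40,30])
cv2.imwrite("pics/c6.png",np.hstack([f(cv2.imread("pics/t5.png"),*(v-[40,30])),f(cv2.imread("pics/s5.png"),*(u-[40,30]))]))
E
```

```text
clock: 17.25
eef_pos: [345.3, 42.9, 164.7]
eef_rot: [-3.141, 0.001, 3.124]
wrist_force: [0.5, -0.1, -0.9]
finger_gap: 84.9
finger_force: 0.0
top lid_6 0.82 [290.4 168.6  18.4  19.8] [635.   61.9  98. ]
top lid_6 0.81 [424.5 213.2  18.7  17.6] [ 485.6 -349.8   98. ]
top lid_6 0.79 [391.4 205.2  17.9  20.5] [ 512.7 -249.    98. ]
top lid_6 0.79 [476.5 202.5  18.7  19.6] [ 515.  -511.4   98. ]
top lid_6 0.76 [313.5 208.4  14.8  17.9] [508.3  -7.9  98. ]
top lid_6 0.72 [419.5 233.6  20.6  19.7] [ 423.2 -331.5   98. ]
top lid_6 0.71 [464.1 233.2  25.8  19.7] [ 421.4 -467.7   98. ]
top lid_6 0.67 [387.  224.1  17.6  17. ] [ 454.6 -233.1   98. ]
top lid_6 0.65 [406.2 219.7  20.1  20.6] [ 466.8 -292.7   98. ]
top pin_mid 0.42 [276.8 220.8   6.1  35.3] [478.  117.4   9. ]
side lid_6 0.86 [312.6 307.6  19.6  18.7] [ 308.5 -582.8   98. ]
side lid_6 0.79 [329.9 267.2  17.9  12.9] [ 402.  -444.2   98. ]
side lid_6 0.79 [351.2 266.6  15.    9.1] [ 465.3 -460.8   98. ]
side lid_6 0.75 [340.8 255.7  20.6  11.2] [ 450.7 -404.4   98. ]
side lid_6 0.67 [328.  247.2  17.7  13.6] [ 424.1 -353.4   98. ]
side lid_6 0.65 [343.6 295.5  22.1  19.3] [ 404.5 -565.7   98. ]
side lid_6 0.64 [344.6 245.8  12.8  11.5] [ 478.  -362.6   98. ]
side lid_6 0.6 [346.6 176.1  16.6   5.1] [630.7  51.6  98. ]
side lid_6 0.6 [356.4 256.4  17.3  17.4] [ 496.9 -422.    98. ]
side pin_mid 0.42 [307.6 193.5  25.9   5.6] [475.1 102.9   9. ]
[296 150] [242 157]
```

View pics/c6.png

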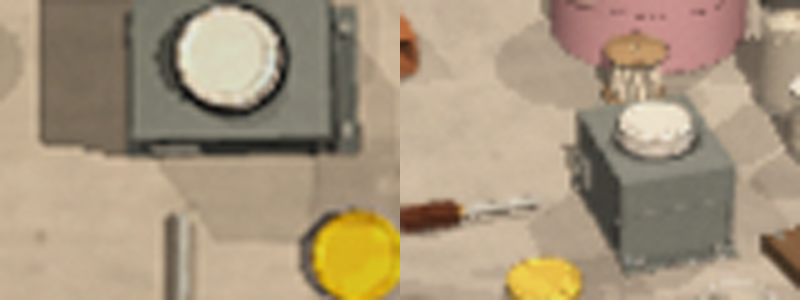

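The raised lid shows centred at (228,57) in the top crop, over the well, and the pin lies clear at left in the side crop. I move over the lid.

```bash
python3 - <<'E'
from h import *
s=5;print(toz("top",[(242+228.5/s-.5,157+57.5/s-.5)],98))
E
python3 -m jog '[[94,[-0.4,0.05,0],0],[94,[-0.8,0.09,0],0],[94,[-0.8,0.09,0],0],[94,[-0.8,0.09,0],0],[94,[-0.8,0.09,0],0],[94,[-0.8,0.09,0],0],[94,[-0.8,0.09,0],0],[94,[-0.5,0.09,0],0],[94,[-0.1,0,0],0],[94,[0,0,0],0],[94,[0,0,0],0]]'
```

```text
[[637.11831808  71.89454986  98.        ]]
clock: 18.65
eef_pos: [637.0, 73.9, 164.1]
eef_rot: [-3.141, -0.001, 3.126]
wrist_force: [0.6, -0.4, -0.5]
finger_gap: 94.0
finger_force: 0.0
```

```bash
python3 -m jog '[[94,[0,-0.04,0.4],0],[94,[0,0,0.6],0],[94,[0,0,0.33],0],[94,[0,0,0.1],0],[94,[0,0,0],0],[40,[0,0,0],0],[40,[0,0,0],0],[40,[0,0,0],0],[40,[0,0,0],0],[40,[0,0,0],0],[40,[0,0,0],0]]' 15; python3 -m jog '[[40,[0,0,-0.3],0],[40,[0,0,-0.7],0],[40,[0,0,-0.7],0],[40,[0,0,0],0]]'
```

```text
clock: 19.75
eef_pos: [637.8, 71.7, 93.2]
eef_rot: [-3.142, 0.0, 3.125]
wrist_force: [-0.1, 0.7, 1.6]
finger_gap: 59.0
finger_force: 15.0
clock: 20.15
eef_pos: [639.5, 71.8, 184.4]
eef_rot: [3.141, 0.009, 3.126]
wrist_force: [-0.2, -0.3, 0.7]
finger_gap: 59.0
finger_force: 14.9
```

```bash
python3 -m jog '[[40,[0.2,-0.33,0],0],[40,[0.4,-0.66,0],0],[40,[0.43,-0.71,0],0],[40,[0.43,-0.71,0],0],[40,[0.43,-0.71,0],0],[40,[0.43,-0.71,0],0],[40,[0.43,-0.71,0],0],[40,[0.43,-0.71,0],0],[40,[0.43,-0.71,0],0],[40,[0.43,-0.71,0],0],[40,[0.3,-0.5,0.6],0],[40,[0.12,-0.2,0.9],0],[40,[0,0,0.6],0],[40,[0,0,0],0],[40,[0,0,0],0]]'
python3 - <<'E'
from h import *
for c in("top","side"):
    snap(c,c[0]+"6.png")
s=read_state();print(s["eef_pos"],s["eef_rot"],s["finger_gap"])
f=lambda i,x,y:cv2.resize(i[y:y+60,x:x+80],(400,300),interpolation=cv2.INTER_CUBIC)
u=proj("side",[450,-295,50])[0].astype(int); v=proj("top",[450,-300,30])[0].astype(int);print(u-[40,30],v-[40,30])
p=np.array(s["eef_pos"])
for P in(p+[0,0,5.5],p+[0,-31,0],p+[0,31,0],[411,-293,15]):
  print((proj("side",P)[0]-u+[40,30])*5+[400,0])
cv2.imwrite("pics/c7.png",np.hstack([f(cv2.imread("pics/t6.png"),*(v-[40,30])),f(cv2.imread("pics/s6.png"),*(u-[40,30]))]))
E
```

```text
clock: 21.65
eef_pos: [409.1, -293.3, 74.0]
eef_rot: [-3.141, 0.0, 3.126]
wrist_force: [0.5, -0.6, 0.8]
finger_gap: 59.1
finger_force: 14.9
[ 409.72753065 -293.56014999   74.96911063] [-3.13983161e+00  2.17777846e-03  3.12611314e+00] 59.58418799201813
[290 215] [364 196]
[543.20556078 129.03061106]
[556.28113882 164.12290283]
[530.71253896 107.3982036 ]
[545.54314561 200.59901972]
```

View pics/c7.png

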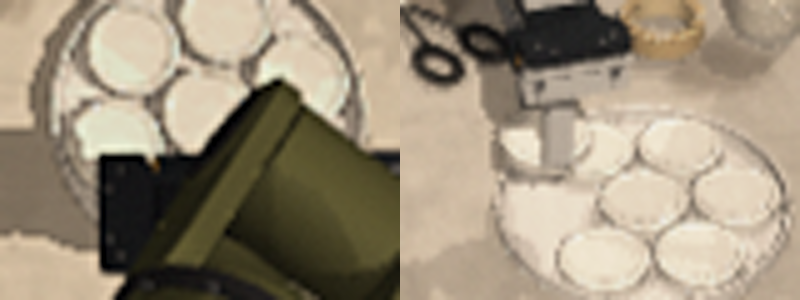

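The side crop shows the lid centred in the grip at (544,143). The free place is at (546,205), straight below it. I lower slowly.

```bash
python3 -m jog '[[40,[-0.02,0,0.3],0],[40,[0,0,0.4],0],[40,[0,0,0.2],0],[40,[0,0,0],0]]'; python3 -m jog '[[40,[0,0,0.06],0],[40,[0,0,0.06],0],[40,[0,0,0.06],0],[40,[0,0,0.06],0],[40,[0,0,0],0],[40,[0,0,0],0]]'
```

```text
clock: 22.15
eef_pos: [409.8, -293.0, 28.0]
eef_rot: [3.141, -0.0, 3.126]
wrist_force: [0.5, -0.5, -0.1]
finger_gap: 59.2
finger_force: 14.9
clock: 22.75
eef_pos: [409.7, -293.2, 16.0]
eef_rot: [3.141, -0.0, 3.125]
wrist_force: [0.7, -0.2, -1.0]
finger_gap: 58.9
finger_force: 14.9
```

```bash
python3 -m jog '[[62,[0,0,0],0],[66,[0,0,0],0],[75,[0,0,0],0],[80,[0,0,0],0],[80,[0,0,-0.3],0],[50,[0,0,-0.4],0],[0,[0,0,0],0],[0,[0,0,0],0],[0,[0,0,0],0],[0,[0,0,0],0],[0,[0,0,0],0],[0,[0,0,0],0]]'; python3 -m jog '[[0,[0,0,0.4],0],[0,[0,0,0.2],0],[0,[0,0,0.05],0],[0,[0,0,0],0]]'
```

```text
clock: 23.95
eef_pos: [409.6, -293.1, 50.7]
eef_rot: [3.141, -0.0, 3.125]
wrist_force: [-0.1, -0.3, 0.4]
finger_gap: 27.3
finger_force: 0.0
clock: 24.35
eef_pos: [409.7, -293.1, 18.3]
eef_rot: [3.141, -0.001, 3.125]
wrist_force: [0.8, 0.6, 0.8]
finger_gap: 0.5
finger_force: 0.0
```

```bash
python3 -m jog '[[0,[0,0,0.02],0],[0,[0,0,0.02],0],[0,[0,0,0.02],0],[0,[0,0,0],0]]'; python3 -m jog '[[0,[0,0,-0.6],0],[0,[0,0,-1],0],[0,[0,0.8,-1],0],[0,[0.2,0.8,-1],0],[0,[0.2,0.8,0],0],[0,[0.2,0.8,0],0],[0,[0.2,0.8,0],0],[0,[0.2,0.8,0],0],[0,[0.2,0.8,0],0],[0,[0,0,0],0],[0,[0,0,0],0],[0,[0,0,0],0]]'
python3 - <<'E'
from h import *
for c in("top","side"):
    snap(c,c[0]+"7.png")
a=cv2.imread("pics/t7.png");b=cv2.imread("pics/s7.png")
f=lambda i,x,y:cv2.resize(i[y:y+60,x:x+80],(400,300),interpolation=cv2.INTER_CUBIC)
T=np.vstack([np.hstack([f(a,364,188),f(b,300,225)]),np.hstack([f(a,250,180),f(b,290,150)])])
cv2.imwrite("pics/c8.png",T)
E
```

```text
clock: 24.75
eef_pos: [409.8, -293.2, 15.6]
eef_rot: [-3.141, 0.0, 3.126]
wrist_force: [-0.6, 0.3, 0.3]
finger_gap: -0.1
finger_force: 0.0
clock: 25.95
eef_pos: [356.5, -30.9, 173.2]
eef_rot: [-3.141, 0.0, 3.125]
wrist_force: [0.3, -0.4, -0.4]
finger_gap: 0.6
finger_force: 0.0
```

View pics/c8.png

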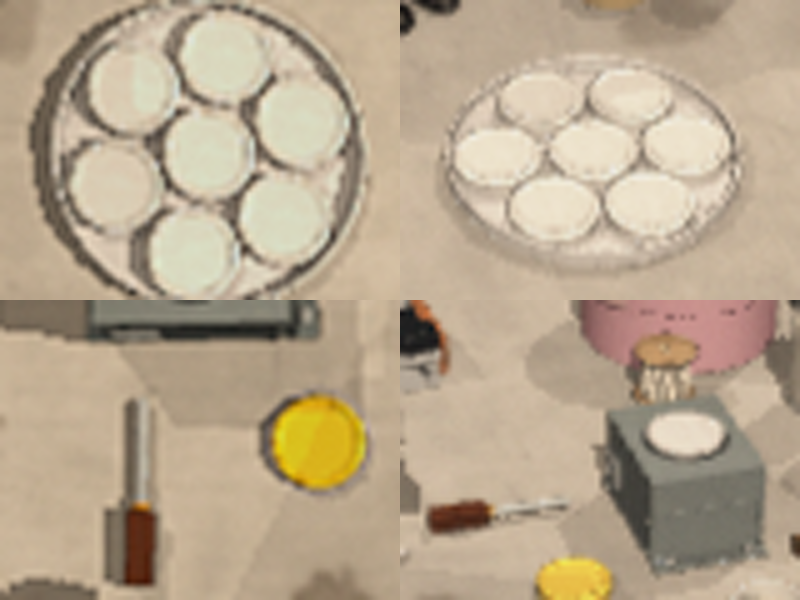

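All seven lids lie flat in the tin, with the new one at (192,252) in the top crop. The pin is on the bench and the platform is up. I hand the job in.

```bash
python3 -c "
from cell import *
print(sign_off())"
```

```text
the job is handed in; nothing more can be done
None
```

The job is handed in at about 26 s on the robot clock: the pin tripped the latch and lies on the bench, and all seven lids lay flat in the tin in the last pictures; the hand-in did not return a verdict.

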